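# Square up a microscope stand's column with an engineer's square and hold it

### The job

The clamp screws at the foot of the microscope stand's aluminium column are slack, so it leans forward over its black base plate: pick up the steel engineer's square by its stock, bring it blade foremost and square-on to the middle of the column's front face, and press it down and home into the corner until the stock lies flat on the plate and the blade lies flush up the column, setting it upright. Finish while still gripping and pressing the square there, so that a colleague can tighten the screws. Let only the square touch the column, never the gripper or arm, and leave the objective, slide box and focus block where they are.

Things in the scene. Friction and masses are not known exactly. Their poses are not given: they have to be found in the camera images.
- square: Steel engineer's square, 0.35-0.55 kg, standing loose on its stock. Origin: outer corner of the two working edges, on the underside, mid-thickness. x points out of the blade's outer edge (it goes against the column; at the start within 35 deg of world +y), z up the blade. Blade: x -24..0, y -2..2, z 0..150 mm. Dark stock: x -125..-3, y -9..9, z 0..26 mm; its underside is the other working face
- square_grip (a point): Point on the square's stock to grip across its 18 mm thickness: 85 mm behind the blade's outer edge (square frame x = -85), mid-thickness, 18 mm above the underside; axes as the square's. A gripper body up to 120 mm wide (along the stock) clears the blade there
- stand: Microscope stand, fixed; here its dark foot bracket. Origin: centre of the base plate's underside, on the bench. x points along the plate towards the column (the way the square is pressed; within 23 deg of world +y), z up. The bracket's cheeks beside the column (y 24.5..32.5 mm either side, up to 72 mm above the bench) start 6.5 mm behind its front face
- bed: Black base plate of the stand, 260 mm (x) by 170 mm (y), its flat top 20 mm above the bench, with a white disc inlaid flush; same origin and axes as the stand
- corner (a point): Middle of the line where the column's front face meets the top of the base plate: stand frame x = 65, y = 0, z = 20; axes as the stand's. When the square is home its origin is here. In front of it the plate is free for 195 mm
- column: Aluminium column 45 (y) x 40 (x) x 280 mm; plain front face looks to the stand's -x. Origin: middle of the face's lower edge, about which it tips; z up the face. At the start it leans 2.3 to 3.4 deg to -x (face up to 9 mm forward at blade-tip height). 3 to 4 N at the blade's tip bring it upright; let go it springs back to 2 deg or more. With the blade flush on face and foot it goes no further
- objective: Bystander: microscope objective standing on its thread on the bench, steel with a yellow ring, 28 mm in diameter, 47 mm tall; origin at the centre of its underside
- slide_box: Bystander: closed green slide box, 85 x 100 x 34 mm; origin at the centre of its underside
- focus_block: Bystander: black focus block taken off the column, 60 x 50 x 57 mm with a round knob on either side (122 mm over the knobs, along its y); origin at the centre of its underside
There are look-alikes about, which are no part of the job. Leave any turquoise look-alike of the square alone.

How it is judged:
By the outcome, as a careful person would: the job done as asked, in the order asked, and still so for the second after the job is handed in, while the arm keeps its last pose, push and grip.
It also fails if it takes over 35 s, if anything falls off the work surface, if the arm or the gripper's body presses on something with over 40 N, if the wrist force passes 120 N, or if a joint passes its speed limit or range.

### The arm

A 6-joint arm with a two-finger parallel gripper is mounted at the origin on the work surface. World frame = base frame: x ahead of the robot, y to its left, z up, the work surface at z = 0. Lengths are in m, angles in degrees, forces in N, time in s.
With the tool pointing down it reaches from about 0.325 to 0.85 m from the base axis. Payload 15.5 kg.
Tool frame: the origin (TCP) lies at the very end of the fingers, on their centre line; the grasp point (between the pads) lies arm.grip_depth behind it (arm.grip_depth is the distance from the TCP to the grasp point, in m); z points along the fingers, y is the direction in which the jaws open and shut (so a half turn about z gives the same grasp; the last joint's range is limited). The gripper opens to 91 mm and grips with 3 to 60 N. Pads are 32 mm wide; open, the fingers measure 118 mm over their backs; the gripper's body (76 mm by 178 mm) begins 60 mm behind the grasp point.
Start: joints at [-5.472, 28.281, 77.091, -0, 74.628, -5.472], TCP at [0.625, 0, 0.214] pointing down, gripper open.
Joint ranges: [-166.48, 166.48], [-47.26, 123.95], [12.59, 153.08], [-70.14, 250.14], [6.76, 159.57], [-176.63, 176.63]. Speed limits (degrees/s): [108.29, 108.29, 147.25, 172.46, 172.46, 172.46].

### API

Orientations are given as a 3x3 rotation matrix whose columns are the frame's x, y, z axes.
In Python, from rig import arm gives the robot as it stands. Calls block until the motion is done:
- arm.move_to(position, orientation): joint-space move of the TCP to a pose.
- arm.move_l(position, orientation=None, feed=0.15): straight line of the TCP; orientation=None keeps the orientation; feed is the mean speed in m/s.
- arm.move_joints(angles): joint-space move.
- arm.grip(opening): finger opening in m; the grip force is fixed at half the most; returns when the fingers have stopped.
- arm.sleep(seconds).
- arm.solve_ik(position, orientation): joint angles nearest the present ones, or None.
- arm.snapshot(name): name is "scene" or "side" or "wrist"; returns the picture (400x640x3 uint8, red, green, blue); there is no depth.
- arm.get_calibration(name): a dict with "intrinsics" (3x3 intrinsics, pixels), "k1" (the pictures are not rectified: a ray, as slopes to the right and down, at radius r is drawn at 1 + k1 r^2 times it, then the intrinsics apply), "cam_to_world" (4x4, takes a point from camera to world coordinates). Camera axes: x right, y down, z forward; pixel columns grow to the right and rows downward; lengths in m; the calibration is good to about 2 mm. A picture is of the moment at which its call begins: read the wrist's pose just before it. get_calibration takes no time and is no camera call; for the wrist camera it gives the pose at the moment of the call.
A pose or a line that the arm cannot do raises arm.Unreachable and nothing moves.
- arm.sign_off(): hands the job in, once; it reports no verdict.
Readings, each from a call of its own:
- arm.current_t(): time.
- arm.current_joint_positions(): joint angles.
- arm.current_dq(): joint speeds.
- arm.current_tau(): joint torques, N m.
- arm.current_ee_pos(): TCP position.
- arm.current_tool_rot(): TCP orientation.
- arm.current_force(): force on the tool from outside, world axes, zero at the start.
- arm.current_torque(): the same for the moment, N m.
- arm.current_width(): finger opening in m.
Only numpy, scipy, OpenCV 4.12 (cv2) and the standard library are available. Lean on these libraries where they do the work, as an engineer would, in place of code of your own. Each camera call takes 0.05 s, during which the arm holds its last target. There are 200 camera calls.

## Working session

There is one attempt and no reset: what is moved stays moved. The work goes in short steps, each a Python script; the robot and the scene stay as the last script left them, time stands still between calls to the robot, and variables do not carry over. Pictures are saved under pics/ and viewed, about 8 in all and at most 12, crops included, and the job is handed in when it is done.

```bash
mkdir -p pics
cat > h.py <<'E'
import numpy as np, cv2
from rig import arm
def snap(name,fn):
    c=arm.get_calibration(name); im=arm.snapshot(name)
    cv2.imwrite(f'pics/{fn}.png',cv2.cvtColor(np.asarray(im),cv2.COLOR_RGB2BGR))
    np.savez(f'pics/{fn}.npz',K=c['intrinsics'],k1=c['k1'],T=c['cam_to_world'])
    return im
def ray(fn,uv):
    d=np.load(f'pics/{fn}.npz');K=d['K'];k=float(d['k1']);T=d['T']
    D=np.array([k,0,0,0.])
    n=cv2.undistortPoints(np.array(uv,float).reshape(-1,1,2),K,D,None,None).reshape(-1,2)
    r=np.c_[n,np.ones(len(n))]@T[:3,:3].T
    return T[:3,3],r
def plane(fn,uv,z):
    o,r=ray(fn,uv); return o+r*((z-o[2])/r[:,2])[:,None]
def proj(fn,P):
    d=np.load(f'pics/{fn}.npz');Ti=np.linalg.inv(d['T'])
    return cv2.projectPoints(np.array(P,float).reshape(-1,1,3),cv2.Rodrigues(Ti[:3,:3])[0],Ti[:3,3],d['K'],np.array([float(d['k1']),0,0,0]))[0].reshape(-1,2)
E
python3 - <<'E'
from h import *
for n in('scene','side'):
    snap(n,n+'0'); print(n,arm.get_calibration(n)['cam_to_world'].round(3).tolist(),arm.get_calibration(n)['intrinsics'])
snap('wrist','wrist0'); print(arm.get_calibration('wrist')['cam_to_world'].round(3).tolist(),arm.grip_depth,arm.current_tool_rot())
a=cv2.imread('pics/scene0.png');b=cv2.imread('pics/wrist0.png')
E
```

```text
scene [[-0.387, 0.68, -0.623, 1.218], [0.922, 0.28, -0.268, 0.309], [-0.008, -0.678, -0.735, 0.773], [0.0, 0.0, 0.0, 1.0]] [[364.36489562   0.         319.82111142]
 [  0.         364.36489562 193.48267397]
 [  0.           0.           1.        ]]
side [[0.995, -0.044, 0.093, 0.524], [-0.101, -0.569, 0.816, -0.837], [0.017, -0.821, -0.571, 0.683], [0.0, 0.0, 0.0, 1.0]] [[384.67013926   0.         321.17019901]
 [  0.         384.67013926 193.74267944]
 [  0.           0.           1.        ]]
[[1.0, 0.0, -0.001, 0.625], [-0.0, -0.968, -0.25, 0.07], [-0.001, 0.25, -0.968, 0.383], [0.0, 0.0, 0.0, 1.0]] 0.0188 [[ 4.26291135e-05  9.99999560e-01 -9.37146311e-04]
 [ 9.99999995e-01 -4.25469552e-05  8.76883134e-05]
 [ 8.76484021e-05 -9.37150045e-04 -9.99999557e-01]]
```

View pics/scene0.png

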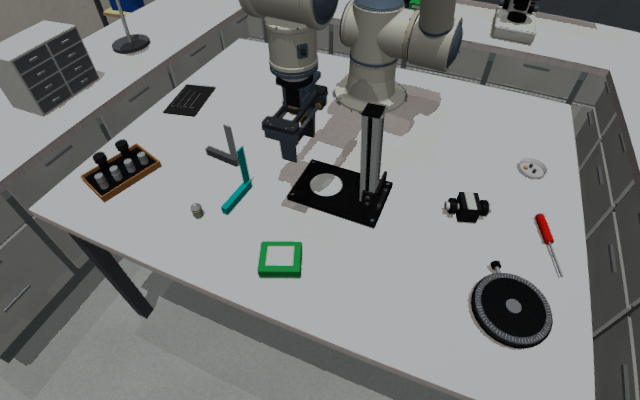

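View pics/side0.png

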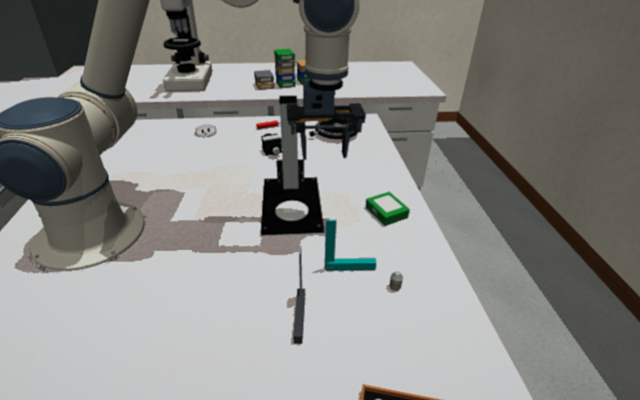

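The scene view shows the steel square at about (207–240, 125–165) with the turquoise one right beside it at (240,180), and the stand at (340,190). In the side view the square is at (300, 250–340) and the plate at (262–323, 178–234). I'll get rough positions from these and a zoom.

Run:
```python
from h import *
print('plate side',plane('side0',[(264,180),(318,178),(323,232),(262,234)],.02).round(3).tolist())
print('plate scene',plane('scene0',[(308,163),(392,185),(378,220),(290,190)],.02).round(3).tolist())
print('stock side top',plane('side0',[(298,332),(302,290)],.026).round(3).tolist())
print('stock scene top',plane('scene0',[(208,149),(238,162)],.026).round(3).tolist())
a=cv2.imread('pics/scene0.png')[100:230,190:410];b=cv2.imread('pics/side0.png')[160:350,240:420]
a=cv2.resize(a,None,fx=3,fy=3,interpolation=cv2.INTER_CUBIC)
b=cv2.resize(b,None,fx=3,fy=3,interpolation=cv2.INTER_CUBIC)
c=np.zeros((600,800,3),np.uint8);c[:390,:660]=a
cv2.imwrite('pics/z1.png',b)
```

```text
plate side [[0.458, 0.199, 0.02], [0.63, 0.198, 0.02], [0.618, -0.067, 0.02], [0.458, -0.062, 0.02]]
plate scene [[0.476, -0.048, 0.02], [0.469, 0.214, 0.02], [0.608, 0.213, 0.02], [0.599, -0.049, 0.02]]
stock side top [[0.537, -0.371, 0.026], [0.551, -0.264, 0.026]]
stock scene top [[0.542, -0.367, 0.026], [0.559, -0.245, 0.026]]
```

View pics/z1.png

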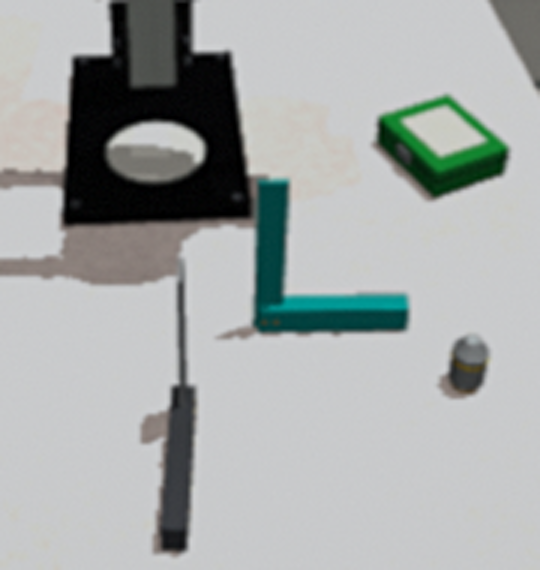

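The crop shows the steel square with its stock at crop (165–195, 385–550) and its blade pointing away towards the plate. The turquoise square's blade is at crop (270,180–330). Now I'll take close views with the wrist camera of the stand first, then the square.

Run:
```python
from h import *
R=np.array([[0,1,0],[1,0,0],[0,0,-1.]])
arm.move_to([.54,-.0,.33],R); snap('wrist','wB')
arm.move_to([.545,-.32,.26],R); snap('wrist','wA')
print(arm.current_t(), arm.current_joint_positions())
a=cv2.imread('pics/wA.png');b=cv2.imread('pics/wB.png')
cv2.imwrite('pics/AB.png',np.vstack([cv2.resize(a,(480,300)),cv2.resize(b,(480,300))]))
# IK tests at final: upright & tilted, both flips
def pose(yaw,tilt,flip):
    f=np.array([np.cos(yaw),np.sin(yaw),0]);u=np.array([0,0,1.])
    z=-u*np.cos(tilt)+f*np.sin(tilt); x=f*np.cos(tilt)+u*np.sin(tilt)
    if flip:x=-x
    return np.c_[x,np.cross(z,x),z]
for flip in(0,1):
  for t in (0,10,15,20):
    for y in(86,90,94):
      q=arm.solve_ik([.54,.05,.03],pose(np.radians(y),np.radians(t),flip)); q2=arm.solve_ik([.545,-.34,.01],pose(np.radians(y-7),np.radians(t),flip))
      print(flip,t,y,None if q is None else np.round(q,0),None if q2 is None else np.round(q2,0))
```

```text
2.125 [-3.57158682e+01  2.66651290e+01  7.23828428e+01  1.77537383e-02
  8.09314990e+01 -3.57964349e+01]
0 0 86 [-1. 36. 99. -0. 45.  3.] [-37.  43.  85.  -0.  52. -26.]
0 0 90 [-1. 36. 99. -0. 45. -1.] [-37.  43.  85.  -0.  52. -30.]
0 0 94 [-1. 36. 99. -0. 45. -5.] [-37.  43.  85.  -0.  52. -34.]
0 10 86 [ -8.  36. 100.  14.  45. -14.] [-42.  45.  81.  10.  60. -36.]
0 10 90 [ -8.  37. 100.  14.  46. -17.] [-42.  45.  80.   9.  61. -40.]
0 10 94 [ -7.  37.  99.  13.  47. -21.] [-42.  45.  80.   9.  61. -43.]
0 15 86 [-11.  37. 100.  21.  46. -22.] [-44.  46.  79.  14.  64. -40.]
0 15 90 [-11.  37. 100.  20.  48. -25.] [-44.  47.  78.  13.  65. -43.]
0 15 94 [-11.  38.  99.  19.  49. -28.] [-44.  47.  77.  12.  66. -47.]
0 20 86 [-14.  38. 101.  27.  48. -29.] [-46.  48.  77.  18.  68. -44.]
0 20 90 [-14.  38.  99.  26.  50. -32.] [-46.  48.  76.  17.  70. -46.]
0 20 94 [-13.  39.  98.  24.  52. -34.] [-45.  49.  74.  15.  71. -49.]
1 0 86 None [-37.  43.  85.  -0.  52. 154.]
1 0 90 None [-37.  43.  85.  -0.  52. 150.]
1 0 94 [ -1.  36.  99.  -0.  45. 175.] [-37.  43.  85.  -0.  52. 146.]
1 10 86 [ -8.  36. 100.  14.  45. 166.] [-42.  45.  81.  10.  60. 144.]
1 10 90 [ -8.  37. 100.  14.  46. 163.] [-42.  45.  80.   9.  61. 140.]
1 10 94 [ -7.  37.  99.  13.  47. 159.] [-42.  45.  80.   9.  61. 137.]
1 15 86 [-11.  37. 100.  21.  46. 158.] [-44.  46.  79.  14.  64. 140.]
1 15 90 [-11.  37. 100.  20.  48. 155.] [-44.  47.  78.  13.  65. 137.]
1 15 94 [-11.  38.  99.  19.  49. 152.] [-44.  47.  77.  12.  66. 133.]
1 20 86 [-14.  38. 101.  27.  48. 151.] [-46.  48.  77.  18.  68. 136.]
1 20 90 [-14.  38.  99.  26.  50. 148.] [-46.  48.  76.  17.  70. 134.]
1 20 94 [-13.  39.  98.  24.  52. 146.] [-45.  49.  74.  15.  71. 131.]
```

View pics/AB.png

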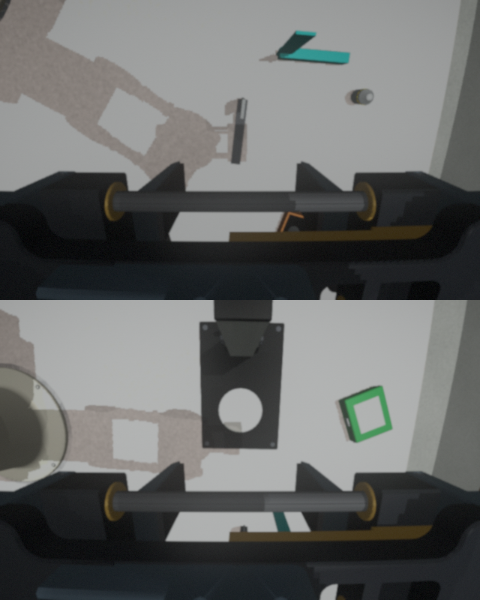

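View A (top) shows the steel square at full-res pixels ≈(309–324, 130–217). View B shows the plate at ≈(269–377, 32–196) with the disc at (320,147), and the column foot at about (320,72). Next I'll measure these with masks.

Run:
```python
from h import *
A=cv2.imread('pics/wA.png').astype(int);B=cv2.imread('pics/wB.png').astype(int)
# plate: black pixels in B
m=(B.max(2)<60).astype(np.uint8); m[215:]=0
n,l,s,c=cv2.connectedComponentsWithStats(m)
i=l[130,285]; print('plate comp',s[i])
pm=(l==i)
# edges per row (side edges) and per column (front edge)
L=[];Rr=[]
for v in range(60,185,5):
    u=np.where(pm[v])[0]; L.append((u.min()-.5,v));Rr.append((u.max()+.5,v))
F=[(u,np.where(pm[:,u])[0].max()+.5) for u in range(285,360,5)]
for nm,p in(('L',L),('R',Rr),('F',F)):
    P=plane('wB',p,.02); vx,vy,x0,y0=cv2.fitLine(P[:,:2].astype(np.float32),cv2.DIST_HUBER,0,.01,.01).ravel()
    print(nm,'ang',np.degrees(np.arctan2(vy,vx)),'pt',x0,y0)
w=((B.min(2)>90)&(np.indices(m.shape)[0]<195)&(np.indices(m.shape)[1]>282)&(np.indices(m.shape)[1]<358)&(np.indices(m.shape)[0]>100)).astype(np.uint8)
cs,_=cv2.findContours(w,0,2); k=max(cs,key=cv2.contourArea); print('disc',plane('wB',[cv2.minEnclosingCircle(k)[0]],.02),cv2.minEnclosingCircle(k))
# stock in A
a=(A.max(2)<75).astype(np.uint8); a[222:]=0; a[:,:300]=0;a[:,340:]=0;a[:120]=0
n,l,s,c=cv2.connectedComponentsWithStats(a); i=1+s[1:,4].argmax(); print('stock comp',s[i])
cs,_=cv2.findContours((l==i).astype(np.uint8),0,2); bx=cv2.boxPoints(cv2.minAreaRect(cs[0])); print(bx.tolist()); print(plane('wA',bx,.026).round(4).tolist())
za=cv2.resize(cv2.imread('pics/wA.png')[115:235,270:370],None,fx=4,fy=4,interpolation=cv2.INTER_CUBIC)
zb=cv2.resize(cv2.imread('pics/wB.png')[10:130,260:360],None,fx=4,fy=4,interpolation=cv2.INTER_CUBIC)
zb=cv2.convertScaleAbs(zb,alpha=1.8,beta=20)
cv2.imwrite('pics/z2.png',np.hstack([za,zb]))
```

```text
plate comp [  268     0   110   197 13151]
L ang 89.34966 pt 0.45943898 0.07619129
R ang 77.45511 pt 0.6131715 0.07915781
F ang 3.4356277 pt 0.5231096 -0.04430494
disc [[0.54012688 0.0358781  0.02      ]] ((320.1580810546875, 146.68052673339844), 30.107284545898438)
stock comp [309 166  16  51 510]
[[308.8008117675781, 215.8724365234375], [314.2059020996094, 165.064453125], [324.5147399902344, 166.1611328125], [319.1096496582031, 216.9691162109375]]
[[0.5293, -0.3753, 0.026], [0.5373, -0.3025, 0.026], [0.5514, -0.304, 0.026], [0.544, -0.377, 0.026]]
```

View pics/z2.png

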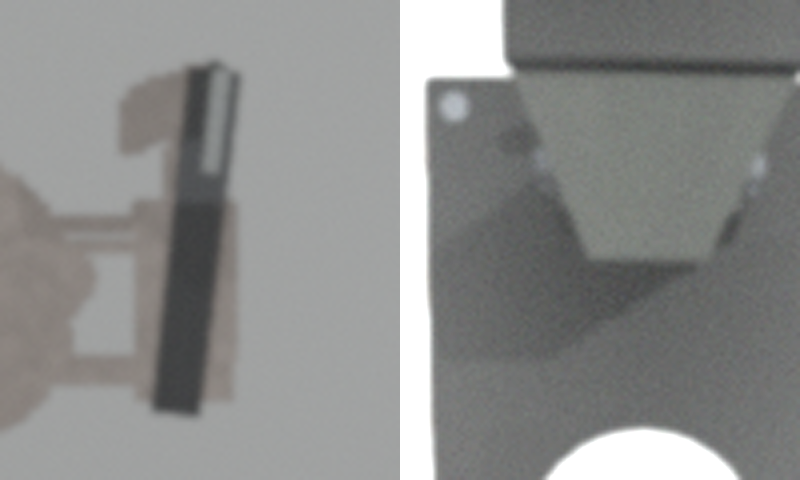

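Run:
```python
from h import *
B=cv2.imread('pics/wB.png').astype(int).max(2)
A=cv2.imread('pics/wA.png').astype(int)
P=lambda x,y,ox,oy:(ox+(x+.5)/4-.5,oy+(y+.5)/4-.5)
f=[P(x-400,y,260,10) for x,y in((590,260),(708,262))]
F=plane('wB',f,.02); print('foot',F.round(4).tolist(),np.linalg.norm(F[1]-F[0]),'mid',F.mean(0),'ang',np.degrees(np.arctan2(*(F[1]-F[0])[[1,0]])))
def fit(p,nm,z=.02):
    q=plane('wB',p,z);vx,vy,x,y=cv2.fitLine(q[:,:2].astype(np.float32),cv2.DIST_HUBER,0,.002,.002).ravel();r=(q[:,:2]-[x,y])@[-vy,vx]
    print(nm,np.degrees(np.arctan2(vy,vx)).round(2),x,y,'res',np.abs(r).max())
L=[];R=[]
for v in range(45,190,5):
    row=B[v]; g=np.diff(row)
    L.append((250+g[250:285].argmin()+.5,v)); R.append((355+g[355:390].argmax()+.5,v))
fit(L,'L');fit(R,'R')
print(R[::6],L[::6])
g=np.diff(B,axis=0); fit([(u,180+g[180:210,u].argmax()+.5) for u in range(280,362,4)],'Front')
fit([(u,20+g[20:40,u].argmin()+.5) for u in (272,275,278,281,284,364,367,370,373)],'Back')
S=[P(x,y,270,115) for x,y in((153,408),(188,65),(198,415),(240,75))]
Q=plane('wA',S,.026);print('stock',Q.round(4).tolist(),[np.degrees(np.arctan2(*(Q[i+1]-Q[i])[[1,0]])) for i in(0,2)],np.linalg.norm(Q[1]-Q[0]),np.linalg.norm(Q[2]-Q[0]))
```

```text
foot [[0.5203, 0.1446, 0.02], [0.5652, 0.1439, 0.02]] 0.04493848161180123 mid [0.54277233 0.14425203 0.02      ] ang -0.9199499320697735
L 88.81 0.4577455 0.102802604 res 0.0011859901554794109
R 89.1 0.62451994 0.094674006 res 0.0009698109205272044
[(np.float64(377.5), 45), (np.float64(376.5), 75), (np.float64(374.5), 105), (np.float64(372.5), 135), (np.float64(371.5), 165)] [(np.float64(265.5), 45), (np.float64(266.5), 75), (np.float64(267.5), 105), (np.float64(268.5), 135), (np.float64(268.5), 165)]
Front -1.05 0.5244599 -0.048256945 res 0.001049621090747935
Back -1.15 0.53735465 0.208269 res 0.00019489023214100336
stock [[0.5279, -0.3765, 0.026], [0.5407, -0.2567, 0.026], [0.544, -0.3791, 0.026], [0.5581, -0.26, 0.026]] [np.float64(83.90301587466489), np.float64(83.2733460909966)] 0.12043589003269216 0.016327378349332313
```

Stand: yaw 89.0°, corner ≈ (0.5425, 0.1445, 0.02). The foot width comes out at 44.9 mm against 45. Square: yaw 83.5°, stock 120 × 17 mm against 122 × 18. The plan is to grip with the camera behind and the tool tilted 12° back, away from the column.

```bash
cat >> h.py <<'E'
TILT=np.radians(12)
def pose(yawdeg,tilt=TILT):
    yaw=np.radians(yawdeg);f=np.array([np.cos(yaw),np.sin(yaw),0]);u=np.array([0,0,1.])
    z=-u*np.cos(tilt)+f*np.sin(tilt); x=-(f*np.cos(tilt)+u*np.sin(tilt))
    return np.c_[x,np.cross(z,x),z]
E
python3 - <<'E'
from h import *
R=pose(83.5); g=np.array([.5405,-.3375,.008])
arm.move_to(g+[0,0,.2],R); arm.grip(.06)
arm.move_l(g+[0,0,.03],feed=.2); arm.move_l(g,feed=.06)
f0=arm.current_force(); print('pre',f0)
arm.grip(0.0); print('w',arm.current_width(),arm.current_force())
arm.move_l(g+[0,0,.14],feed=.15)
print(arm.current_t(),arm.current_force(),arm.current_torque(),arm.current_width(),arm.current_ee_pos())
snap('side','s1');snap('wrist','w1')
a=cv2.imread('pics/s1.png')[130:380,190:410]
cv2.imwrite('pics/v1.png',np.hstack([cv2.resize(a,None,fx=2,fy=2,interpolation=cv2.INTER_CUBIC),cv2.resize(cv2.imread('pics/w1.png'),(360,500))]))
E
```

```text
pre [-0.06976076  0.42506939 -0.47576859]
w 0.01766811700057879 [-0.11665854  0.35715044  1.4593355 ]
8.95 [ 0.18567365 -0.61290376 -4.72143657] [-0.31875238  0.06349449  0.0231034 ] 0.0175917336511498 [ 0.540023   -0.33712179  0.147026  ]
```

View pics/v1.png

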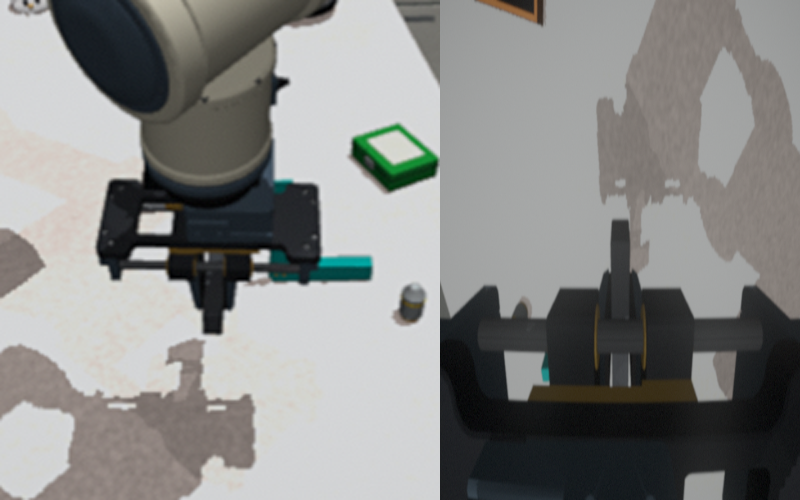

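The square is held: opening 17.6 mm, about 4.7 N, stock between the pads at the picture's middle (210,300). The turquoise one is untouched. Next I carry it over, lower it short of the column and check.

```bash
cat >> h.py <<'E'
YAW=89.0; FW=np.array([np.cos(np.radians(YAW)),np.sin(np.radians(YAW)),0]); C=np.array([.5425,.1445,.02])
def tcp(d,h): return C-FW*(.0834+d)+[0,0,.0075+h]
E
python3 - <<'E'
from h import *
R=pose(YAW)
arm.move_l(tcp(.055,.13),R,feed=.2)
arm.move_l(tcp(.04,.012),feed=.12)
print(arm.current_t(),arm.current_force(),arm.current_ee_pos()-tcp(.04,.012))
snap('scene','c2');snap('side','s2');snap('wrist','w2')
a=cv2.resize(cv2.imread('pics/c2.png')[90:230,270:410],None,fx=4,fy=4,interpolation=cv2.INTER_CUBIC)
b=cv2.resize(cv2.imread('pics/s2.png')[70:250,240:350],None,fx=3,fy=3,interpolation=cv2.INTER_CUBIC)
o=np.zeros((560,a.shape[1]+236,3),np.uint8);o[:,:560]=a
b=cv2.resize(b,(236,int(236*b.shape[0]/b.shape[1])));o[:b.shape[0],560:]=b
cv2.imwrite('pics/v2.png',o)
P=C-FW*.04+[0,0,.012]
print('pred origin/tip scene crop',((proj('c2',[P,P+[0,0,.15],P-FW*.125,C,C+[0,0,.15]])-[270,90])*4).round(0).tolist())
E
```

```text
12.0583 [ 0.21877514  0.223844   -5.57923279] [ 0.00042602 -0.00015018  0.00055309]
pred origin/tip scene crop [[312.0, 394.0], [323.0, 229.0], [150.0, 344.0], [364.0, 422.0], [382.0, 260.0]]
```

View pics/v2.png

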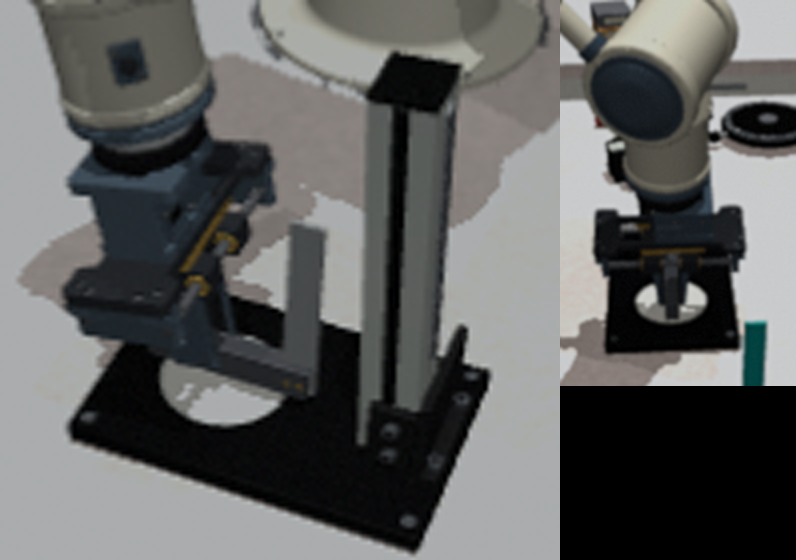

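The picture agrees with the prediction: the square's outer corner is at crop ≈(316,395) against a predicted (312,394), and the blade tip is at (325,229). It sits square-on about 40 mm short of the column. Next I lower it onto the plate under force feedback.

Run:
```python
from h import *
F0=arm.current_force(); d=.03
arm.move_l(tcp(d,.005),feed=.08)
h=.005
while h>-.006:
    h-=.0005; arm.move_l(tcp(d,h),feed=.02); f=arm.current_force()-F0
    if f[2]>12: break
arm.sleep(.15)
print(arm.current_t(),h,arm.current_force()-F0,arm.current_torque(),arm.current_ee_pos()-tcp(d,h),arm.current_width())
snap('scene','c3'); np.save('F0.npy',F0)
```

```text
15.1583 0.0 [-3.39760036 -2.22948748 13.40279164] [0.04324777 0.62245581 0.14501697] [4.98078103e-05 3.57329292e-06 5.23861737e-04] 0.017873220184883257
```

Run:
```python
from h import *
F0=np.load('F0.npy'); h=0.
arm.move_l(tcp(.014,h),feed=.05)
d=.014
while d>-.004:
    d-=.001; arm.move_l(tcp(d,h),feed=.03); f=arm.current_force()-F0
    print(round(d,4),f.round(1),arm.current_torque().round(2),(arm.current_ee_pos()-tcp(d,h)).round(4)[1:])
    if f@FW<-14: break
print(arm.current_t())
snap('scene','c4')
a=cv2.resize(cv2.imread('pics/c4.png')[95:225,280:410],None,fx=4.5,fy=4.5,interpolation=cv2.INTER_CUBIC)
cv2.imwrite('pics/v4.png',cv2.convertScaleAbs(a,alpha=1.4))
```

```text
0.013 [ 1.2 -2.4 12.1] [ 0.01 -0.03 -0.02] [-0.0003  0.0005]
0.012 [-0.1 -5.7 12.8] [-0.53  0.09  0.  ] [-0.0007  0.0005]
0.011 [ 0.9 -6.9 13.6] [-0.76  0.2   0.01] [-0.0008  0.0005]
0.01 [ 0.2 -7.3 13.3] [-0.79  0.14 -0.  ] [-0.0008  0.0005]
0.009 [ 0.8 -7.5 14.5] [-0.86  0.09 -0.02] [-0.0008  0.0005]
0.008 [ 0.2 -7.5 13.1] [-0.8   0.11 -0.02] [-0.0008  0.0005]
0.007 [ 0.4 -6.6 14.5] [-0.85  0.1  -0.04] [-0.0008  0.0005]
0.006 [ 0.9 -7.3 13.3] [-0.89  0.08 -0.03] [-0.0008  0.0005]
0.005 [ 0.6 -7.8 13.9] [-0.87  0.07 -0.02] [-0.0008  0.0005]
0.004 [ 0.4 -8.1 13.5] [-0.94  0.07 -0.01] [-0.0009  0.0005]
0.003 [-0.1 -7.5 13.9] [-0.97  0.09  0.02] [-0.0009  0.0005]
0.002 [ 0.8 -8.6 14.4] [-0.98  0.08 -0.02] [-0.0009  0.0005]
0.001 [ 1.4 -8.3 12.8] [-1.02  0.11  0.01] [-0.0009  0.0005]
-0.0 [ 0.5 -9.5 13. ] [-1.13  0.05 -0.03] [-0.001   0.0005]
-0.001 [  0.  -10.1  13.9] [-1.08  0.09  0.03] [-0.001   0.0005]
-0.002 [  0.2 -10.5  13.9] [-1.18  0.11  0.02] [-0.001   0.0005]
-0.003 [ -1.  -15.9  15.1] [-2.29  0.31  0.08] [-0.0016  0.0005]
19.925
```

View pics/v4.png

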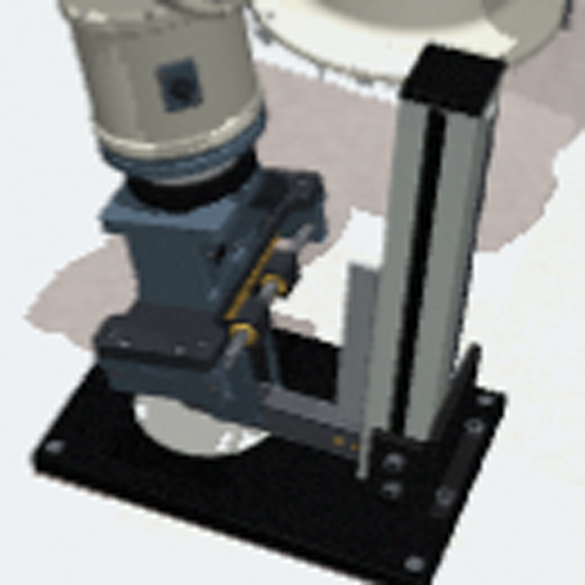

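The blade is now against the column, at crop ≈(365–378, 265–450), with the hard stop felt at d=−3 mm. The picture is too coarse to judge flushness by eye. I'll measure the column, blade and stock angles by casting edge pixels onto the vertical planes they lie in.

```bash
cat >> h.py <<'E'
NL=np.array([np.sin(np.radians(YAW)),-np.cos(np.radians(YAW)),0]) # to +x world
def onvert(fn,uv,off):
    o,r=ray(fn,uv); s=(off-(o-C)@NL)/(r@NL); p=o+r*s[:,None]
    return np.c_[(p-C)@FW,p[:,2]-C[2]]
def vedge(fn,off,a0,z0,z1,sign,w=6,n=40):
    """near-vertical edge about a0 (forward coord) from z0..z1; returns angle (+ = leaning forward to column/+FW), a at z=0"""
    g=cv2.GaussianBlur(cv2.imread(f'pics/{fn}.png'),(0,0),.7).astype(float).sum(2); pts=[]
    for z in np.linspace(z0,z1,n):
        u,v=proj(fn,[C+FW*a0(z)+NL*off+[0,0,z]])[0]; v=int(round(v)); us=np.arange(int(u)-w,int(u)+w+1)
        e=sign*(g[v,us+1]-g[v,us-1])/2; k=e.argmax()
        if 0<k<len(e)-1:
            dn=e[k-1]-2*e[k]+e[k+1]; k=k+(.5*(e[k-1]-e[k+1])/dn if dn else 0)
        pts.append((us[0]+k,v))
    q=onvert(fn,pts,off); c=np.polyfit(q[:,1],q[:,0],1); r=q[:,0]-np.polyval(c,q[:,1]); m=abs(r)<2*np.median(abs(r))+1e-5
    c=np.polyfit(q[m,1],q[m,0],1); return np.degrees(np.arctan(c[0])).round(2),(c[1]*1e3).round(2),(1e3*r[m].std()).round(2),m.sum()
E
python3 - <<'E'
from h import *
print('F',(arm.current_force()-np.load('F0.npy')).round(1),arm.current_t())
for fn,l in(('scene0',-2.8),('c2',-2.8),('c3',-2.8),('c4',0)):
    print(fn,'col',vedge(fn,.0225,lambda z:z*np.tan(np.radians(l)),.16,.27,-1))
for fn,d in(('c2',.04),('c3',.03),('c4',-.003)):
    zz=.012 if fn=='c2' else 0
    print(fn,'blade back',vedge(fn,.002,lambda z:-.024-d,.045+zz,.14+zz,-1,5), 'front',vedge(fn,.002,lambda z:-d,.04+zz,.14+zz,1,5) if fn!='c4' else '')
E
```

```text
F [ -0.7 -16.1  15.1] 19.975
scene0 col (np.float64(3.68), np.float64(-21.21), np.float64(4.4), np.int64(35))
c2 col (np.float64(5.68), np.float64(-24.07), np.float64(3.82), np.int64(32))
c3 col (np.float64(2.88), np.float64(-11.24), np.float64(4.4), np.int64(37))
c4 col (np.float64(-0.1), np.float64(2.74), np.float64(3.03), np.int64(32))
c2 blade back (np.float64(0.59), np.float64(-64.15), np.float64(2.18), np.int64(26)) front (np.float64(-0.09), np.float64(-38.16), np.float64(1.75), np.int64(26))
c3 blade back (np.float64(11.84), np.float64(-78.19), np.float64(3.57), np.int64(36)) front (np.float64(12.95), np.float64(-55.97), np.float64(3.35), np.int64(36))
c4 blade back (np.float64(5.41), np.float64(-32.88), np.float64(2.06), np.int64(24)) front
```

Run:
```python
from h import *
lsd=cv2.createLineSegmentDetector(1)
def seg(fn,off,p0,p1,tol=7,minl=10):
    im=cv2.imread(f'pics/{fn}.png',0); S=lsd.detect(cv2.resize(im,None,fx=2,fy=2,interpolation=cv2.INTER_CUBIC))[0].reshape(-1,4)/2-.25
    A=proj(fn,[C+FW*p0[0]+NL*off+[0,0,p0[1]],C+FW*p1[0]+NL*off+[0,0,p1[1]]]); t=(A[1]-A[0]);L=np.linalg.norm(t);t/=L;n=np.array([-t[1],t[0]])
    for s in S:
        e=s.reshape(2,2); dd=(e-A[0])@n; al=(e-A[0])@t
        if abs(dd).max()<tol and al.min()>-6 and al.max()<L+6 and np.ptp(al)>minl:
            q=onvert(fn,e,off); v=q[1]-q[0]; 
            print('  ',fn,'dist',dd.round(1),'len',np.ptp(al).round(0),'pts mm',(q*1e3).round(1).tolist(),'lean',np.degrees(np.arctan(v[0]/v[1])).round(2) if abs(v[1])>abs(v[0]) else ('pitch',np.degrees(np.arctan(v[1]/v[0])).round(2)))
for fn in('scene0','c3','c4'): print('col');seg(fn,.0225,(0,0),(0,.28))
for fn,d in(('c2',.04),('c3',.03),('c4',-.003)):
    z=.012 if fn=='c2' else 0
    print('blade back');seg(fn,.002,(-.024-d,.03+z),(-.024-d,.15+z),5)
    if d>0: print('blade front');seg(fn,.002,(-d,.0+z),(-d,.15+z),5)
    print('stock bottom/top');seg(fn,.009,(-.07-d,z),(-d,z),4);seg(fn,.009,(-.07-d,.026+z),(-d,.026+z),3)
```

```text
col
   scene0 dist [-1.5  0.2] len 26.0 pts mm [[-4.2, 103.4], [0.7, 4.4]] lean -2.78
   scene0 dist [5.3 0.5] len 74.0 pts mm [[14.6, 50.7], [1.1, 281.7]] lean -3.33
   scene0 dist [-1.5 -6. ] len 56.0 pts mm [[-4.1, 110.0], [-13.7, 279.0]] lean -3.24
   scene0 dist [2.6 2.5] len 11.0 pts mm [[7.3, 5.3], [6.7, 47.2]] lean -0.87
col
   c3 dist [-1.6  0.2] len 26.0 pts mm [[-4.2, 103.4], [0.7, 4.4]] lean -2.82
   c3 dist [5.3 0.5] len 74.0 pts mm [[14.5, 50.6], [1.1, 281.7]] lean -3.32
   c3 dist [-1.5 -6.1] len 56.0 pts mm [[-4.0, 110.0], [-13.9, 279.0]] lean -3.35
   c3 dist [2.6 2.4] len 11.0 pts mm [[7.3, 5.3], [6.6, 47.2]] lean -1.05
col
   c4 dist [1.  0.8] len 40.0 pts mm [[2.4, 176.8], [1.8, 290.0]] lean -0.33
   c4 dist [-5.9 -6.4] len 17.0 pts mm [[-15.6, 110.1], [-16.3, 168.4]] lean -0.6
   c4 dist [-6.5 -5.9] len 11.0 pts mm [[-17.3, 102.8], [-16.2, 61.8]] lean -1.5
   c4 dist [2.6 2.5] len 11.0 pts mm [[7.4, 5.3], [6.9, 47.3]] lean -0.75
   c4 dist [0.9 0.8] len 29.0 pts mm [[2.3, 167.1], [2.2, 66.8]] lean 0.06
blade back
   c2 dist [0.2 0.4] len 18.0 pts mm [[-63.3, 87.9
[... 569 characters left out ...]
, 41.9]] lean -0.09
blade front
   c3 dist [0.7 0.4] len 18.0 pts mm [[-28.3, 152.5], [-28.9, 88.8]] lean 0.54
   c3 dist [0.9 0.6] len 20.0 pts mm [[-27.4, 5.4], [-28.3, 82.3]] lean -0.74
stock bottom/top
   c3 dist [-0.3 -0.3] len 23.0 pts mm [[-96.1, 27.3], [-31.8, 27.1]] lean ('pitch', np.float64(-0.14))
blade back
   c4 dist [-0.3 -0.5] len 17.0 pts mm [[-21.7, 89.8], [-22.3, 150.0]] lean -0.6
   c4 dist [-0.9 -0.5] len 11.0 pts mm [[-23.4, 82.3], [-22.3, 39.9]] lean -1.5
stock bottom/top
   c4 dist [-0.4 -0.5] len 19.0 pts mm [[-59.0, 1.5], [-5.8, 2.0]] lean ('pitch', np.float64(0.54))
   c4 dist [-0.1 -0.2] len 22.0 pts mm [[-67.9, 26.3], [-5.4, 26.7]] lean ('pitch', np.float64(0.36))
```

Column lean went from −3.3° to about 0 to −0.3°, and the stock's pitch is about 0.4° nose-up. So it is nearly home. I'll press further down and forward and re-measure.

```bash
sed -i '/^python3/d' h.py
cat >> h.py <<'E'
lsd=cv2.createLineSegmentDetector(1)
def seg(fn,off,p0,p1,tol=7,minl=10):
    im=cv2.imread(f'pics/{fn}.png',0); S=lsd.detect(cv2.resize(im,None,fx=2,fy=2,interpolation=cv2.INTER_CUBIC))[0].reshape(-1,4)/2-.25
    A=proj(fn,[C+FW*p0[0]+NL*off+[0,0,p0[1]],C+FW*p1[0]+NL*off+[0,0,p1[1]]]); t=(A[1]-A[0]);L=np.linalg.norm(t);t/=L;n=np.array([-t[1],t[0]])
    for s in S:
        e=s.reshape(2,2); dd=(e-A[0])@n; al=(e-A[0])@t
        if abs(dd).max()<tol and al.min()>-6 and al.max()<L+6 and np.ptp(al)>minl:
            q=onvert(fn,e,off); v=q[1]-q[0]
            print('  ',fn,'len',np.ptp(al).round(0),(q*1e3).round(1).tolist(),'ang',np.degrees(np.arctan(min(v[0]/v[1],v[1]/v[0],key=abs))).round(2))
def report(fn,d=-.003):
    print('col');seg(fn,.0225,(0,0),(0,.28),3); print('blade');seg(fn,.002,(-.024-d,.03),(-.024-d,.15),5)
    print('stock');seg(fn,.009,(-.07-d,0),(-d,0),4);seg(fn,.009,(-.07-d,.026),(-d,.026),3)
E
python3 - <<'E'
from h import *
F0=np.load('F0.npy')
def step(d,h):
    arm.move_l(tcp(d,h),feed=.02); arm.sleep(.1); f=arm.current_force()-F0
    print(d,h,f.round(1),arm.current_torque().round(2),((arm.current_ee_pos()-C)*1e3).round(2)); return f
d,h=-.003,0
for _ in range(4):
    h-=.0005; f=step(d,h)
    if f[2]>24: break
for _ in range(3):
    d-=.0005; f=step(d,h)
    if f[1]<-22: break
print(arm.current_t(),arm.current_width()); snap('scene','c5'); report('c5')
E
```

```text
-0.003 -0.0005 [ -3.2 -17.   24. ] [-2.14  0.78  0.13] [ -0.41 -81.97   7.97]
-0.0035 -0.0005 [ -4.8 -23.2  27. ] [-3.03  1.1   0.19] [ -0.36 -81.95   7.98]
20.675 0.01769622611083915
col
   c5 len 35.0 [[2.4, 176.8], [2.1, 278.4]] ang -0.16
   c5 len 11.0 [[7.5, 5.3], [6.8, 47.2]] ang -0.92
   c5 len 35.0 [[2.2, 167.1], [2.1, 45.2]] ang 0.07
blade
   c5 len 17.0 [[-21.7, 89.8], [-22.3, 150.0]] ang -0.56
   c5 len 11.0 [[-23.3, 82.3], [-22.2, 40.0]] ang -1.54
stock
   c5 len 18.0 [[-57.8, 1.6], [-5.8, 1.8]] ang 0.28
   c5 len 22.0 [[-67.9, 26.1], [-5.4, 26.7]] ang 0.56
```

There is now a firm stop: 6 N more for 0.02 mm, with the column edge constant at 2.1 mm from z=45 to 278. The stock still reads about 0.3–0.5° nose-up, so I'll rock the tool slightly nose-down and see whether the column moves, using sub-pixel phase correlation.

Run:
```python
from h import *
F0=np.load('F0.npy'); d,h=-.0035,-.0005
# px shift of column top per degree of lean
s=np.sin(np.radians(1))*.24; print('px/deg',proj('c5',[C+NL*.02+[0,0,.24]+FW*s])-proj('c5',[C+NL*.02+[0,0,.24]]))
def win(fn,a):
    u,v=proj(fn,[a])[0].astype(int); im=cv2.imread(f'pics/{fn}.png',0).astype(np.float32); return im[v-16:v+16,u-16:u+16]
def shift(f1,f2,a): return np.round(cv2.phaseCorrelate(win(f1,a),win(f2,a),cv2.createHanningWindow((32,32),cv2.CV_32F))[0],2)
top=C+NL*.0+FW*.02+[0,0,.27]; 
print('c4->c5 col',shift('c4','c5',top))
for i,t in enumerate((11.5,11.,10.5)):
    arm.move_l(tcp(d,h),pose(YAW,np.radians(t)),feed=.02); arm.sleep(.15); fn=f't{i}'
    snap('scene',fn); f=arm.current_force()-F0
    print(t,f.round(1),arm.current_torque().round(2),((arm.current_ee_pos()-C)*1e3).round(2),'col',shift('c5',fn,top),arm.current_t())
    if abs(f).max()>35 or abs(arm.current_torque()).max()>5.5: break
report(fn)
```

```text
px/deg [[1.74191384 0.45067666]]
c4->c5 col [0.07 0.06]
11.5 [ -3.4 -21.7  24.5] [-2.85  0.83  0.16] [ -0.38 -81.82   7.88] col [-0.04 -0.04] 21.175
11.0 [ -2.7 -19.5  20.9] [-2.74  0.65  0.13] [ -0.37 -81.74   7.79] col [-0.01 -0.08] 21.625
10.5 [ -2.6 -19.2  20.2] [-2.68  0.54  0.11] [ -0.37 -81.68   7.74] col [-0.   -0.15] 22.075
col
   t2 len 36.0 [[2.4, 175.4], [2.1, 278.5]] ang -0.16
   t2 len 11.0 [[1.5, 47.8], [0.5, 4.2]] ang 1.36
   t2 len 10.0 [[7.4, 7.6], [6.8, 47.3]] ang -0.81
   t2 len 33.0 [[2.2, 165.1], [2.3, 50.1]] ang -0.08
blade
   t2 len 17.0 [[-21.7, 89.8], [-22.4, 150.0]] ang -0.64
   t2 len 11.0 [[-23.3, 82.5], [-22.5, 39.9]] ang -1.07
stock
   t2 len 18.0 [[-57.8, 1.7], [-5.8, 2.0]] ang 0.26
   t2 len 20.0 [[-62.7, 26.3], [-5.4, 26.7]] ang 0.34
```

The column no longer moves when the tool is rocked (≤0.15 px, about 0.1°), and the square itself is held by the plate and the face, so it is home. One last look before I hand in.

Run:
```python
from h import *
snap('scene','e0');snap('side','e1')
a=cv2.imread('pics/scene0.png').astype(int);b=cv2.imread('pics/e0.png').astype(int)
for n,(x0,y0,x1,y1) in dict(obj=(188,200,206,220),box=(255,238,305,280),focus=(442,190,492,224),turq=(220,145,255,215)).items():
    print(n,np.abs(a-b)[y0:y1,x0:x1].mean().round(2))
print((arm.current_force()-np.load('F0.npy')).round(1),arm.current_width(),arm.current_t(),np.abs(arm.current_dq()).max())
z=cv2.resize(cv2.imread('pics/e0.png')[110:215,290:400],None,fx=5,fy=5,interpolation=cv2.INTER_CUBIC)
y=cv2.resize(cv2.imread('pics/e1.png')[90:250,250:330],(250,500))
o=np.zeros((525,800,3),np.uint8);o[:,:550]=cv2.convertScaleAbs(z,alpha=1.4);o[:500,550:]=y
cv2.imwrite('pics/v5.png',o)
```

```text
obj 1.61
box 1.56
focus 1.62
turq 13.11
[ -2.3 -19.2  19.4] 0.0177853177824803 22.175 0.12036440254448323
```

View pics/v5.png

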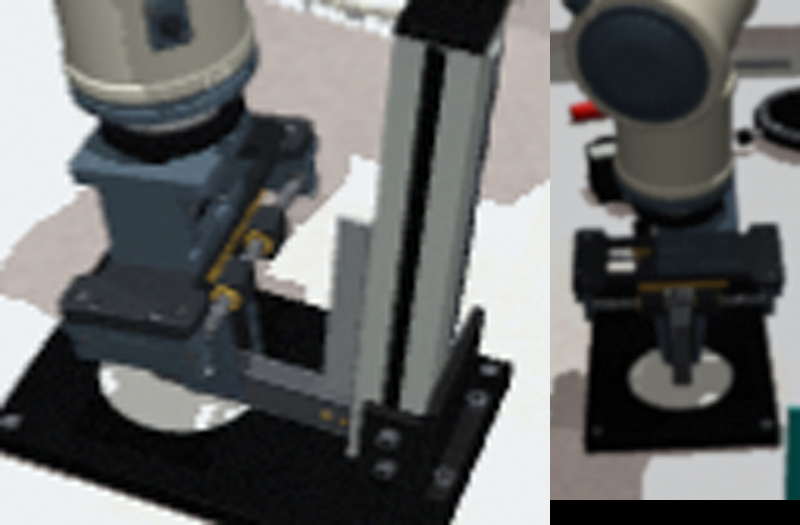

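The last picture shows the blade lying along the column at crop (330–370, 215–425), the stock on the plate, and the gripper well clear of the column. The turquoise difference is probably the removed steel square in that window. I'll check its colour mask and then hand in.

Run:
```python
from h import *
for f in('scene0','e0'):
    h=cv2.cvtColor(cv2.imread(f'pics/{f}.png'),cv2.COLOR_BGR2HSV);m=cv2.inRange(h,(80,120,50),(98,255,255));y,x=np.where(m>0);print(len(x),x.mean(),y.mean())
arm.sign_off(); print(arm.current_t(),arm.current_force()-np.load('F0.npy'))
```

```text
547 238.3199268738574 185.12614259597805
543 238.31860036832413 185.30755064456721
the job is handed in; nothing more can be done
the job is handed in; nothing more can be done
```

I picked up the steel square by its stock, carried it square-on to the column and pressed it down and home. I handed the job in at about 22.2 s, still gripping and pressing it there.

**Last checks**
- **Press:** about 19 N forward and 19 N down beyond the square's own weight. The grip opening is 17.8 mm, as expected for the 18 mm stock.
- **Column:** its lean went from about −3.3° to 0 ± 0.2°. It reached a firm stop, and rocking the tool 1.5° moved its image by no more than 0.15 px (about 0.1°), which I take to mean the blade is flush.
- **Bystanders:** the objective, slide box and focus block look unchanged in the pictures. The turquoise square's position also matches to 0.2 px.

**Less certain**
- **Stock flatness:** the stock's edges still read 0.3–0.3° nose-up (0.26° and 0.34° in the last measurement). That is about the measurement noise at 2.5 mm per pixel, but it does not fully agree with a stock lying flat.
- **First contact:** the blade met the column about 15 mm of tool travel before the stop, although the lean accounts for 9 mm at most. The square probably rocked back a little in the pads on the way in and was then pressed flat again.
- **Sideways centring:** I did not measure it again at the end. I expect it within about 2 mm.

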